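Seat the long-plate door handle on the turntable pins

TASK

Pick up the steel door handle with the long backplate and gently lower it, lever upwards, over the two pins of the spruce turntable, so that one pin stands in each hole and the plate lies flush on the wood (either way round is fine); do not let it drop. Leave the short-plate handle and the brass cylinder lock where they are.

Things in the scene. Friction and masses are not known exactly. Their poses are not given: they have to be found in the camera images.
- long_handle: Steel lever handle, lever up, 0.3-0.45 kg, balanced near its neck. Plate 210 x 64 x 6 mm; two 32 mm round through holes, 70 mm either side of its middle. Round 20 mm neck at the middle carries a lever bar 20 wide (along x), 44 to 58 mm above the underside, from y = +12 to -110 mm; grip it across x over the neck. Origin: centre of plate underside; x along plate and holes, lever to -y, z up.
- turntable: Round spruce disc, 300 mm wide, top 12 mm above the slate, fixed (does not turn). Two upright dark steel pins, 12 mm diameter, 26 mm above the wood (top 10 mm tapered), 70 mm from the disc's centre along +x and -x. Origin: disc's centre at slate level; z up. Seated, the long handle's origin is 12 mm above it, x axes parallel either way round.
- short_handle: Bystander: steel lever handle with the same lever and neck but a short plate, 120 x 64 x 6 mm, whose two 32 mm holes are 68 mm apart: it does not fit the pins. Either handle may lie in either of the two places on the slate. Origin and axes as for the long handle.
- lock: Bystander: brass cylinder lock lying flat on the turntable beside the pins (on the turntable's +y side, 105 to 121 mm from its centre); 62 x 33 x 17 mm, top 29 mm above the slate, so the lever passes over it. Origin: centre of its underside, x along its length.

How it is judged:
On the way:
1. the long-plate handle is lifted clear of the slate (height (world z) of long_handle above 0.04 m), for 0.1 s.
At the end, for the whole second after the job is handed in: Long handle lever up on the turntable, released, at rest: underside within 4 mm of the wood, tilt under 3.4 degrees, middle within 16 mm of the centre, length within 12 degrees of the pin line (either way round); short handle and lock within 30 mm of their starts (z of long_handle in the frame of turntable between 0.008 and 0.016 m and horizontal distance between long_handle and turntable below 0.016 m and angle between the x axis of long_handle and the x axis of turntable, either way round below 0.21 rad and angle between long_handle's own z axis and vertical below 0.06 rad and linear speed of long_handle below 0.02 m/s and distance of each of short_handle, lock from where it was at the start of the episode below 0.03 m); the robot touches nothing.
It fails at once if the long-plate handle is dropped onto the turntable (faster than 0.5 m/s close above it) (horizontal distance between long_handle and turntable below 0.06 m and height (world z) of long_handle below 0.045 m and linear speed of long_handle above 0.5 m/s).
It fails at once if the short-plate handle is moved more than 30 mm (distance of short_handle from where it was at the start of the episode above 0.03 m).
It fails at once if the lock is moved more than 30 mm (distance of lock from where it was at the start of the episode above 0.03 m).
It also fails if it takes over 35 s, if anything falls off the work surface, if the arm or the gripper's body presses on something with over 40 N, if the wrist force passes 120 N, or if a joint passes its speed limit or range.

ROBOT

A 6-joint arm with a two-finger parallel gripper is mounted at the origin on the work surface. World frame = base frame: x ahead of the robot, y to its left, z up, the work surface at z = 0. Lengths are in m, angles in rad, forces in N, time in s.
With the tool pointing down it reaches from about 0.35 to 0.775 m from the base axis. Payload 7.3 kg.
Tool frame: the origin (TCP) lies on the centre line of the jaws, within the pads' length; the fingertips stand 17 mm ahead of it and the grasp point (between the pads) lies 2 mm behind it (robot.tip_extent is the distance from the TCP to the fingertips, in m); z points along the fingers, y is the line along which they close (so a half turn about z gives the same grasp; the last joint's range is limited). The gripper opens to 92 mm and grips with 3 to 60 N. Pads are 19 mm wide; open, the fingers measure 130 mm over their backs; the gripper's body (75 mm by 190 mm) begins 47 mm behind the grasp point.
Start: joints at [1.094, 0.342, 1.524, -0, 1.275, -0.146], TCP at [0.171, 0.497, 0.244] pointing down, gripper open.
Joint ranges: [-2.53, 2.53], [-0.77, 2.02], [0.04, 2.7], [-1, 4.14], [0.28, 2.66], [-3.11, 3.11]. Speed limits (rad/s): [2.57, 2.57, 3.14, 3.14, 3.14, 3.14].

INTERFACE

Orientations are given as [roll, pitch, yaw] about the fixed x, y, z axes, in that order (R = Rz(yaw) Ry(pitch) Rx(roll)).
In Python, from cell import robot gives the robot as it stands.
- The arm moves only by the tool step_arm, never from a script. Its argument "motion" is a list of rows, each a list of 2 entries, a list of its own where there are three numbers: the shift along the tool's x, y, z in units of 60 mm (1.0 is 60 mm), then the turn about the tool's z in rad. In form: [[[x, y, z], spin], ...]. A call has 1 to 10 rows; each row is the pose to reach, as a shift and turn from the pose commanded when the call began, along the tool's axes at that moment; what a row does not reach only later rows make up. A row lasts 1/8 s, in which the tool goes at most 62.5 mm and 10.7 degrees, less where a joint would pass 70% of its speed; a pose out of reach is approached as far as the arm can. A call with a gripper value outside its range is refused whole. "hand" is the closure in counts, from 0 (fully open) to 255 (shut), set as the call begins (left out, the last holds). The fingers move at their own pace and stop on an object; "squeeze" is the grip in N (left out, the last holds). Time passes only in rows, so rows that repeat a pose let the fingers close. It gives the time, the measured TCP pose, the force, the opening and the grip force at its end, in the units of the state.
- robot.observe(): the state, without advancing time (a new reading comes with each control period).
- robot.read_camera(name): name is "scene" or "top"; returns a dict with "pixels" (384x512x3 uint8, red, green, blue), "intrinsics" (3x3 intrinsics, pixels), "xyz" and "rotation" of the camera in the world. Camera axes: x right, y up, looking along -z (the intrinsics and any distortion apply to the point x, -y, -z); pixel columns grow to the right and rows downward; lengths in m; the calibration is good to about 2 mm. A picture is of the moment at which its call begins. There is no depth.
- robot.hand_in(): hands the job in; it is judged then, once.
The state is a dict: "time": time; "qpos": joint angles; "qvel": joint speeds; "joint_efforts": joint torques, N m; "tool_pos": TCP position; "tool_rot": TCP orientation; "contact_force": force on the tool from outside, world axes, zero at the start; "torque": the same for the moment, N m; "opening": finger opening in m; "grip_force": force on a finger pad.
Only numpy, scipy, OpenCV 4.12 (cv2) and the standard library are available. Lean on these libraries where they do the work, as an engineer would, in place of code of your own. Each camera call takes 0.05 s, during which the arm holds its last target. There are 200 camera calls.

## Working session

There is one attempt and no reset: what is moved stays moved. The work goes in short steps, Python scripts to look and compute and a tool call to move; the robot and the scene stay as the last step left them, time stands still between calls to the robot, and variables do not carry over. Pictures are saved under pics/ and viewed, at most 10 in all, crops included, and the job is handed in when it is done.

Besides the shell and the picture viewer there is one more tool, called after ">>>" as a command line: name --argument value ..., lists and objects as JSON in quotes. step_arm: Moves the arm, as the interface text tells. Its arguments: {"type":"object","properties":{"motion":{"type":"array"},"hand":{"type":"number"},"squeeze":{"type":"number"}},"required":["motion"]}

```bash
mkdir -p pics
python3 - <<'E'
from cell import robot
import cv2,numpy as np
for n in("top","scene"):
    c=robot.read_camera(n)
    np.savez(f"pics/{n}0.npz",**c)
    im=c["pixels"][:,:,::-1]
    cv2.imwrite(f"pics/{n}0.png",cv2.resize(im,(800,600),interpolation=cv2.INTER_CUBIC))
    print(n,c["intrinsics"],c["xyz"],c["rotation"],[k for k in c])
o=robot.observe();print(o)
E
ls
```

```text
top [[354.48067727   0.         256.53284615]
 [  0.         354.48067727 193.96695629]
 [  0.           0.           1.        ]] [ 0.46815484 -0.03550888  0.93844687] [ 0.07255499 -0.0099837  -1.56456771] ['pixels', 'intrinsics', 'xyz', 'rotation']
scene [[443.60607684   0.         256.31321522]
 [  0.         443.60607684 185.83985107]
 [  0.           0.           1.        ]] [ 0.98530335 -0.68268942  1.01210219] [0.683598   0.01145678 0.57050406] ['pixels', 'intrinsics', 'xyz', 'rotation']
{'time': 0.1, 'qpos': array([ 1.09401727e+00,  3.42631292e-01,  1.52490846e+00, -1.07693159e-05,
        1.27540570e+00, -1.46023338e-01]), 'qvel': array([-9.69538992e-04, -8.75143828e-04, -3.98751092e-03, -1.51709661e-03,
        2.91760952e-04,  4.69427917e-05]), 'joint_efforts': array([ 1.06136962e-03, -4.32003629e+01, -2.44694334e+01,  7.18635810e-02,
        5.25584165e-02, -4.30656598e-05]), 'tool_pos': array([0.17033511, 0.4962432 , 0.24313029]), 'tool_rot': array([-3.14025275e+00, -1.86649712e-04,  2.81083995e+00]), 'contact_force': array([0.16920298, 0.04162398, 0.59131471]), 'torque': array([ 0.03718956,  0.01888713, -0.04424049]), 'grip_force': 0.0, 'opening': 0.09167048013655724}
pics
```

View pics/top0.png

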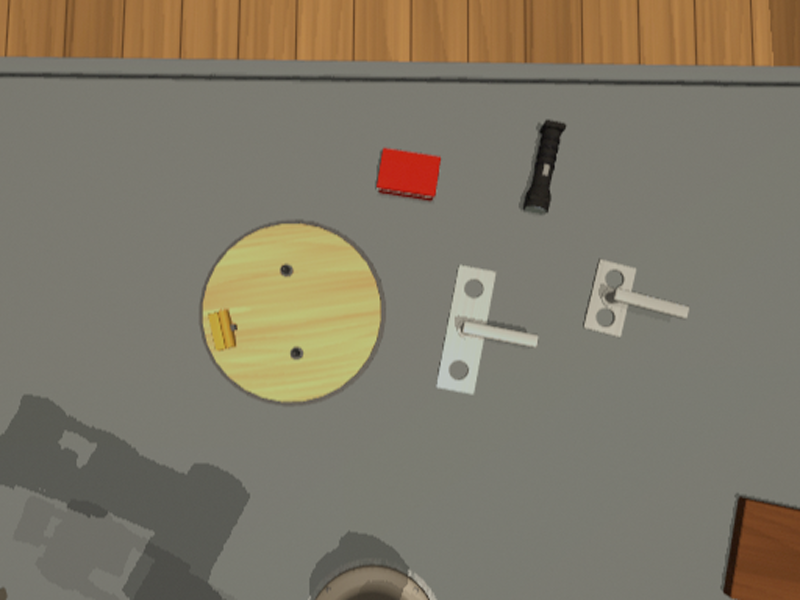

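View pics/scene0.png

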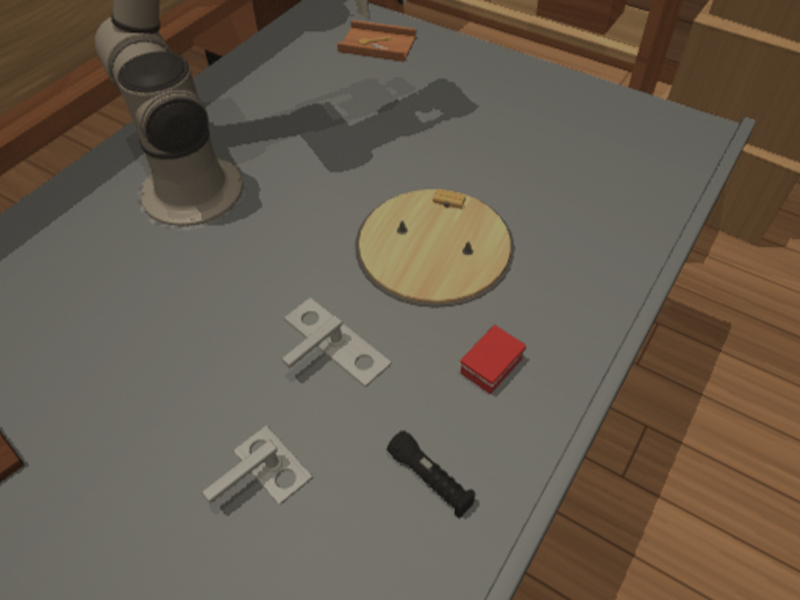

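The top view shows the long handle at about (466,329) with holes at (474,288) and (459,370). The turntable pins are at (286,270) and (296,353), and the short handle is on the right at (610,298). I'll enlarge this to read the points more exactly.

Run:
```python
import cv2,numpy as np
im=np.load("pics/top0.npz")["pixels"][:,:,::-1]
a=im[160:260,170:230]; b=im[160:260,275:350]
cr=np.hstack([a,b]);cv2.imwrite("pics/crop.png",cv2.resize(cr,None,fx=5.8,fy=5.8,interpolation=cv2.INTER_CUBIC));print(cr.shape)
```

```text
(100, 135, 3)
```

View pics/crop.png

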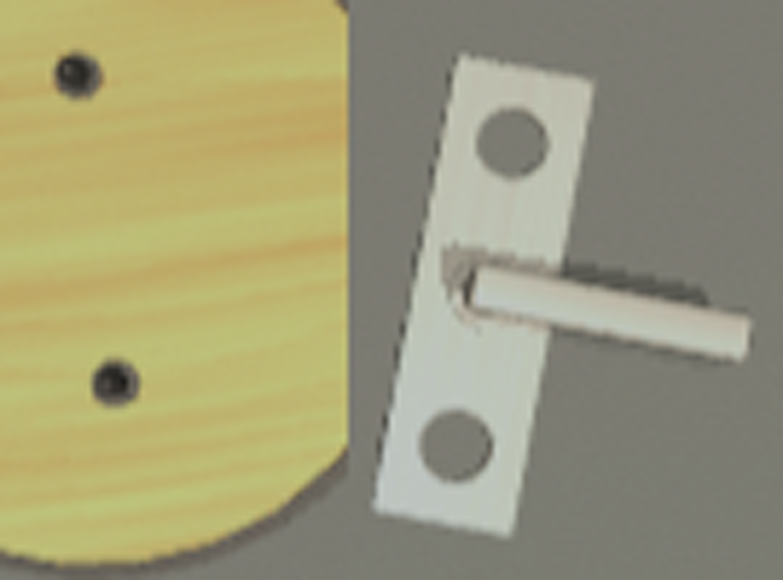

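The crop shows the holes at (513,143) and (457,446), the pins at (78,76) and (115,383), and the lever top running from (474,290) to (749,338).

```bash
cat > h.py <<'E'
import numpy as np,cv2
from scipy.spatial.transform import Rotation as R
def ray(c,uv,z):
    K=c["intrinsics"];M=R.from_euler("xyz",c["rotation"]).as_matrix()
    d=np.linalg.inv(K)@[uv[0],uv[1],1]; d=M@[d[0],-d[1],-d[2]]
    p=c["xyz"]; return p+d*(z-p[2])/d[2]
def proj(c,p):
    M=R.from_euler("xyz",c["rotation"]).as_matrix(); q=M.T@(np.array(p)-c["xyz"])
    q=c["intrinsics"]@[q[0],-q[1],-q[2]]; return q[:2]/q[2]
E
python3 - <<'E'
from h import *
c=np.load("pics/top0.npz");s=np.load("pics/scene0.npz")
P=lambda x,y,ox,z:ray(c,((x+.5)/5.8-.5+ox,(y+.5)/5.8-.5+160),z)
h=[P(513,143,215,.005),P(457,446,215,.005)];p=[P(78,76,170,.02),P(115,383,170,.02)]
l=[P(474,290,215,.058),P(749,338,215,.058)]
for n,(a,b) in zip("hpl",(h,p,l)):
    d=a-b;print(n,a,b,"mid",(a+b)/2,"len",np.linalg.norm(d),"ang",np.degrees(np.arctan2(d[1],d[0])))
d=(l[1]-l[0])/np.linalg.norm(l[1]-l[0]);print("neck from lever",l[0]+d*.012)
im=c["pixels"]; hsv=cv2.cvtColor(im,cv2.COLOR_RGB2HSV)
m=((hsv[...,1]>70)&(hsv[...,0]>12)&(hsv[...,0]<40)).astype(np.uint8);m[:120]=0;m[290:]=0;m[:,260:]=0;m[:,:110]=0
k,_=cv2.findContours(m,0,1);k=max(k,key=cv2.contourArea);e=cv2.fitEllipse(cv2.convexHull(k));print("disc",e,ray(c,e[0],.012))
for q in h+p: print("scene800",proj(s,q)*800/512)
E
```

```text
h [ 0.56274867 -0.16743635  0.005     ] [ 0.4250383  -0.14165055  0.005     ] mid [ 0.49389348 -0.15454345  0.005     ] len 0.14010372647159358 ang -10.605629271325295
p [0.5891868  0.14746948 0.02      ] [0.45200266 0.12815296 0.02      ] mid [0.52059473 0.13781122 0.02      ] len 0.13853741513300716 ang 8.014967871555614
l [ 0.49397243 -0.14300348  0.058     ] [ 0.47419101 -0.26089374  0.058     ] mid [ 0.48408172 -0.20194861  0.058     ] len 0.11953835201542672 ang 80.47477600462409
neck from lever [ 0.49198665 -0.15483803  0.058     ]
disc ((186.12852478027344, 199.63514709472656), (113.99808502197266, 115.62494659423828), 43.86266326904297) [0.51942603 0.13949251 0.012     ]
scene800 [362.45085643 361.71300793]
scene800 [308.26166587 317.69348213]
scene800 [465.60519064 248.19060933]
scene800 [400.70307946 227.31155675]
```

```bash
cat >> h.py <<'E'
def plan(p0,yaw0,targets):
    M=(R.from_euler("z",yaw0)*R.from_euler("x",np.pi)).as_matrix()
    for t,y in targets: print(np.round(M.T@(np.array(t)-p0)/.06,2),"spin",round((yaw0-y+np.pi)%(2*np.pi)-np.pi,3))
E
python3 -c "
from h import *
y=np.radians(79.5)
plan([.171,.497,.244],2.811,[([.31,.36,.244],2.811-.7),([.43,.22,.22],y),([.493,-.1545,.15],y)])"
```

```text
[-2.93 -1.41 -0.  ] spin 0.7
[-5.58 -2.97  0.4 ] spin 1.423
[-8.6  -8.53  1.57] spin 1.423
```

>>> step_arm --motion '[[[-0.73, -0.35, 0], 0.17], [[-1.46, -0.7, 0], 0.35], [[-2.2, -1.05, 0], 0.52], [[-2.93, -1.41, 0], 0.7], [[-3.6, -1.8, 0.1], 0.88], [[-4.25, -2.2, 0.2], 1.06], [[-4.9, -2.6, 0.3], 1.24], [[-5.58, -2.97, 0.4], 1.42], [[-5.9, -3.55, 0.6], 1.423], [[-6.3, -4.3, 0.7], 1.423]]' --hand 0

```text
time: 1.35
tool_pos: [0.4441, 0.1286, 0.2008]
tool_rot: [-3.14, 0.0, 1.388]
contact_force: [0.0, -0.4, -0.6]
opening: 0.0919
grip_force: 0.0
```

>>> step_arm --motion '[[[0, 0, 0], 0]]'

```text
time: 1.48
tool_pos: [0.4442, 0.1271, 0.201]
tool_rot: [-3.14, 0.001, 1.383]
contact_force: [-0.2, -0.1, -0.5]
opening: 0.0915
grip_force: 0.0
```

```bash
python3 -c "
from h import *
from cell import robot
o=robot.observe();print(o['time'],o['tool_pos'],o['tool_rot'],o['qpos'])
y=np.radians(79.5)
plan(o['tool_pos']+[0,0,.0008],o['tool_rot'][2],[([.493,-.1545,.15],y),([.493,-.1545,.12],y)])"
```

```text
1.475 [0.44424166 0.12714523 0.20097343] [-3.13995890e+00  9.67154725e-04  1.38315742e+00] [ 1.12943587e-01  2.71405607e-01  1.75416499e+00 -4.89421181e-04
  1.11786896e+00  3.00797861e-01]
[-4.46  1.67  0.86] spin -0.004
[-4.46  1.67  1.36] spin -0.004
```

>>> step_arm --motion '[[[-0.7, 0.26, 0.1], 0], [[-1.4, 0.52, 0.2], 0], [[-2.1, 0.78, 0.4], 0], [[-2.8, 1.05, 0.6], 0], [[-3.5, 1.31, 0.8], 0], [[-4.1, 1.54, 1.0], 0], [[-4.46, 1.67, 1.2], -0.004], [[-4.46, 1.67, 1.36], -0.004], [[-4.46, 1.67, 1.36], -0.004]]'

```text
time: 2.6
tool_pos: [0.4936, -0.1501, 0.1193]
tool_rot: [-3.139, -0.001, 1.392]
contact_force: [-0.2, 1.0, -0.3]
opening: 0.0917
grip_force: 0.0
```

```bash
python3 -c "
from h import *
from cell import robot
o=robot.observe();print(o['time'],o['tool_pos'],o['tool_rot'])
for n in('top','scene'):
  c=robot.read_camera(n);np.savez('pics/%s1.npz'%n,**c);im=c['pixels'][:,:,::-1]
  cr=im[150:270,240:390] if n=='top' else im[160:280,150:300]
  cv2.imwrite('pics/%s1.png'%n,cv2.resize(cr,None,fx=2.6*2,fy=5,interpolation=2))
plan(o['tool_pos']+[0,0,.0008],o['tool_rot'][2],[([.493,-.1545,.047],np.radians(79.5))])"
```

```text
2.6 [ 0.49355364 -0.15008298  0.11933135] [-3.13942504e+00 -1.11386327e-03  1.39238272e+00]
[-0.07  0.    1.22] spin 0.005
```

View pics/scene1.png

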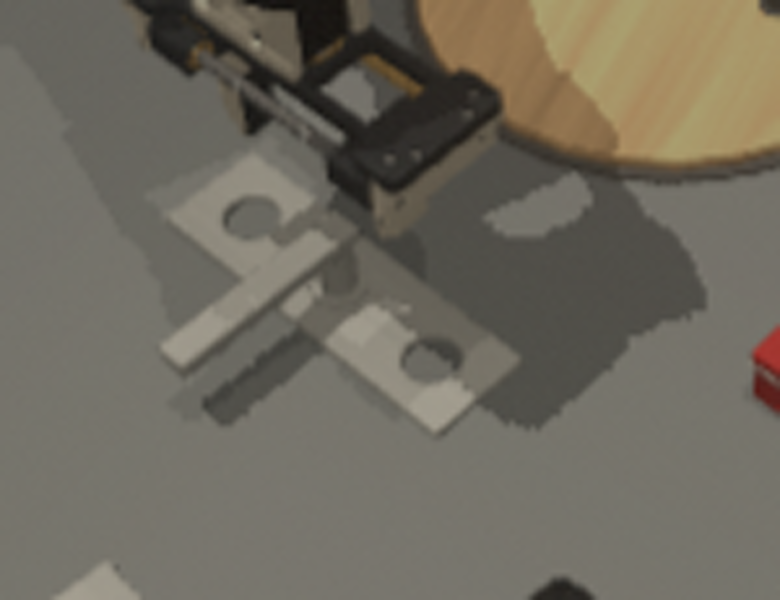

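The scene crop shows the handle where I measured it and the +x finger near (410,200). The other finger is hidden, and the open gap lies over the neck at (340,255). I'll descend and grip.

>>> step_arm --motion '[[[0, 0, 0.3], 0], [[0, 0, 0.6], 0], [[0, 0, 0.9], 0], [[0, 0, 1.1], 0], [[0, 0, 1.22], 0], [[0, 0, 1.22], 0], [[0, 0, 1.22], 0]]'

```text
time: 3.58
tool_pos: [0.4944, -0.1517, 0.0474]
tool_rot: [3.141, 0.0, 1.392]
contact_force: [0.8, 0.5, -0.1]
opening: 0.0918
grip_force: 0.0
```

>>> step_arm --motion '[[[0, 0, 0], 0], [[0, 0, 0], 0], [[0, 0, 0], 0], [[0, 0, 0], 0], [[0, 0, 0], 0], [[0, 0, 0], 0], [[0, 0, 0], 0], [[0, 0, 0], 0]]' --hand 255 --squeeze 35

```text
time: 4.58
tool_pos: [0.4942, -0.1516, 0.0469]
tool_rot: [3.141, -0.0, 1.392]
contact_force: [0.6, 0.2, 0.2]
opening: 0.0202
grip_force: 35.0
```

>>> step_arm --motion '[[[0, 0, -0.2], 0], [[0, 0, -0.5], 0], [[0, 0, -0.9], 0], [[0, 0, -1.3], 0], [[0, 0, -1.7], 0], [[0, 0, -1.7], 0], [[0, 0, -1.7], 0]]'

```text
time: 5.45
tool_pos: [0.4934, -0.1513, 0.1482]
tool_rot: [-3.14, -0.0, 1.392]
contact_force: [-1.6, -0.9, -3.6]
opening: 0.0196
grip_force: 35.0
```

```bash
python3 -c "
from h import *
from cell import robot
o=robot.observe();print(o['time'],o['tool_pos'],o['tool_rot'],o['contact_force'])
# handle centre offset from TCP in world, at grasp
off=np.array([.493-.4942,-.1545+.1516]); a=np.radians(18.2)
off=np.array([[np.cos(a),-np.sin(a)],[np.sin(a),np.cos(a)]])@off
print(off)
y=1.392+a
plan(o['tool_pos'],o['tool_rot'][2],[([.52-off[0],.1385-off[1],.148],y)])"
```

```text
5.45 [ 0.49343691 -0.15133694  0.14821485] [-3.14028978e+00 -3.99818755e-04  1.39177862e+00] [-1.58681645 -0.86489183 -3.59342855]
[-0.0002342  -0.00312972]
[ 4.88 -0.43  0.  ] spin -0.318
```

>>> step_arm --motion '[[[0.25, -0.02, 0], -0.02], [[0.7, -0.06, 0], -0.05], [[1.25, -0.11, 0], -0.09], [[1.85, -0.16, 0], -0.13], [[2.45, -0.22, 0], -0.17], [[3.05, -0.27, 0], -0.21], [[3.65, -0.32, 0], -0.25], [[4.2, -0.37, 0], -0.28], [[4.65, -0.41, 0], -0.305], [[4.88, -0.43, 0], -0.318]]'

```text
time: 6.7
tool_pos: [0.5199, 0.1431, 0.148]
tool_rot: [-3.14, -0.0, 1.713]
contact_force: [0.3, 0.8, -3.1]
opening: 0.02
grip_force: 35.0
```

>>> step_arm --motion '[[[0, 0, 0.2], 0], [[0, 0, 0.45], 0], [[0, 0, 0.6], 0], [[0, 0, 0.6], 0], [[0, 0, 0.6], 0]]'

```text
time: 7.32
tool_pos: [0.5211, 0.1408, 0.1131]
tool_rot: [3.141, -0.0, 1.709]
contact_force: [0.2, -0.6, -2.9]
opening: 0.0197
grip_force: 35.0
```

```bash
python3 -c "
from h import *
from cell import robot
o=robot.observe();print(o['time'],o['tool_pos'],o['tool_rot'],o['contact_force'],o['torque'])
for n in('top','scene'):
  c=robot.read_camera(n);np.savez('pics/%s2.npz'%n,**c);im=c['pixels'][:,:,::-1]
  cr=im[140:260,120:270] if n=='top' else im[100:220,210:360]
  cv2.imwrite('pics/%s2.png'%n,cv2.resize(cr,None,fx=5,fy=5,interpolation=2))
"
```

```text
7.325 [0.52108088 0.14080208 0.1131242 ] [ 3.14109195e+00 -4.03786306e-05  1.70919018e+00] [ 0.21066978 -0.56915938 -2.89631962] [-0.04514623  0.03484445 -0.01820279]
```

View pics/scene2.png

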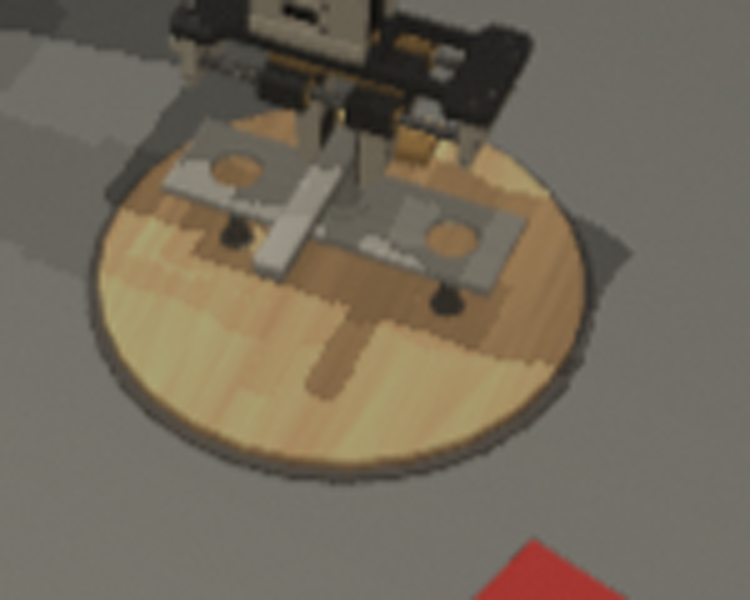

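View pics/top2.png

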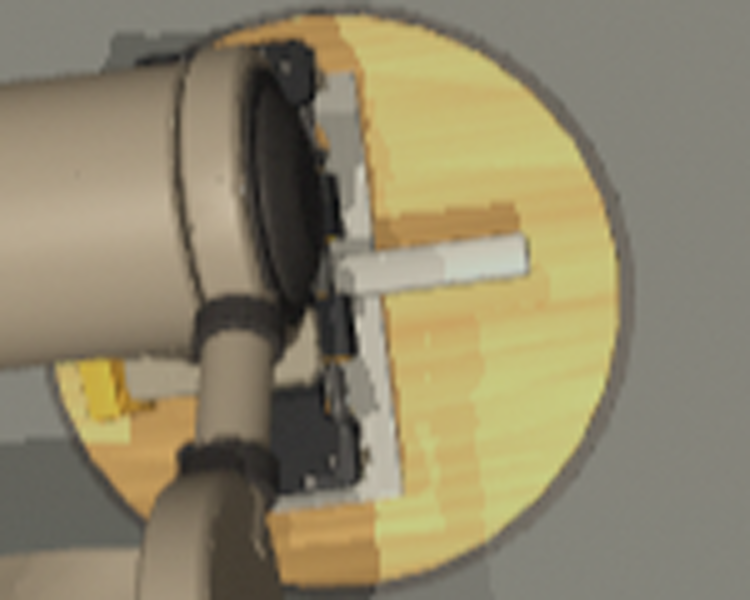

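The scene crop shows the plate level, with hole centres at (237,170) and (453,238). The pins stand below them, with tips at about (237,218) and (447,284). I'll check the alignment in numbers.

```bash
python3 -c "
from h import *
c=np.load('pics/scene2.npz')
P=lambda x,y,z:ray(c,(x/5+210-.4,y/5+100-.4),z)
for n,a,b in(('hole',P(237,170,.070),P(453,238,.070)),('pintip',P(237,216,.038),P(447,283,.038)),('pinbase',P(235,243,.012),P(446,311,.012))):
  d=b-a;print(n,(a+b)/2,np.linalg.norm(d),np.degrees(np.arctan2(d[1],d[0])))
plan([.5211,.1408,.1131],1.709,[([.5211,.1408,.08],1.709),([.5211,.1408,.0595],1.709)])
"
```

```text
hole [0.52254936 0.14003829 0.07      ] 0.1399958315735319 7.931424284647851
pintip [0.52529914 0.13368966 0.038     ] 0.13813412464928454 8.063297798221308
pinbase [0.52427354 0.13489997 0.012     ] 0.14096831936431908 8.095470682552714
[ 0.   -0.    0.55] spin 0.0
[ 0.   -0.    0.89] spin 0.0
```

>>> step_arm --motion '[[[-0.05, 0.025, 0], 0], [[-0.05, 0.025, 0.15], 0], [[-0.05, 0.025, 0.3], 0], [[-0.05, 0.025, 0.42], 0], [[-0.05, 0.025, 0.5], 0], [[-0.05, 0.025, 0.57], 0], [[-0.05, 0.025, 0.63], 0], [[-0.05, 0.025, 0.63], 0]]'

```text
time: 8.43
tool_pos: [0.5226, 0.1384, 0.0749]
tool_rot: [-3.141, -0.0, 1.71]
contact_force: [-0.4, -0.4, -2.6]
opening: 0.0199
grip_force: 35.0
```

```bash
python3 -c "
from h import *
from cell import robot
o=robot.observe();print(o['time'],o['tool_pos'],o['tool_rot'],o['contact_force'],o['torque'])
c=robot.read_camera('scene');im=c['pixels'][:,:,::-1]
np.savez('pics/scene3.npz',**c)
cv2.imwrite('pics/scene3.png',cv2.resize(im[100:220,210:360],None,fx=5,fy=5,interpolation=2))
"
```

```text
8.425 [0.52260199 0.1383848  0.07492674] [-3.14130395e+00 -7.80845348e-05  1.70987358e+00] [-0.43232595 -0.35727721 -2.60625906] [-0.03204501  0.0688627   0.01574665]
```

View pics/scene3.png

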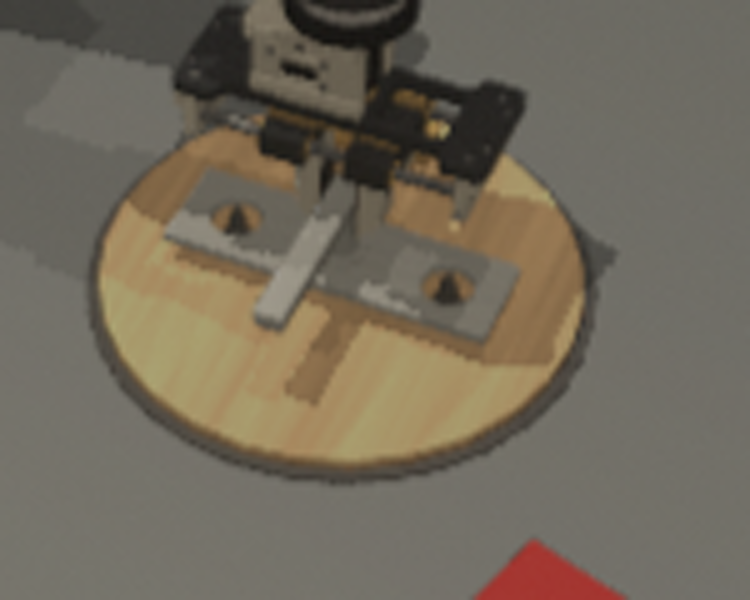

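Both pins stand near the middle of the holes, at (237,220) and (450,288), and the force reading shows nothing but the handle's weight. I'll finish the lowering.

>>> step_arm --motion '[[[0, 0, 0.08], 0], [[0, 0, 0.15], 0], [[0, 0, 0.2], 0], [[0, 0, 0.23], 0], [[0, 0, 0.25], 0], [[0, 0, 0.25], 0], [[0, 0, 0.25], 0]]'

```text
time: 9.35
tool_pos: [0.5228, 0.1384, 0.0602]
tool_rot: [3.141, -0.0, 1.71]
contact_force: [0.3, 0.7, -3.2]
opening: 0.0196
grip_force: 35.0
```

>>> step_arm --motion '[[[0, 0, 0.01], 0], [[0, 0, 0.02], 0], [[0, 0, 0.03], 0], [[0, 0, 0.03], 0], [[0, 0, 0.03], 0]]'

```text
time: 9.98
tool_pos: [0.5227, 0.1384, 0.0589]
tool_rot: [3.141, -0.0, 1.71]
contact_force: [-2.9, 0.1, 6.1]
opening: 0.0195
grip_force: 35.0
```

The force has gone to +6 N, so the plate is resting on the wood. I'll release it and retreat.

>>> step_arm --motion '[[[0, 0, 0], 0], [[0, 0, 0], 0], [[0, 0, 0], 0]]' --squeeze 3

```text
time: 10.35
tool_pos: [0.5227, 0.1384, 0.0584]
tool_rot: [3.141, -0.0, 1.71]
contact_force: [-2.5, 0.2, 4.6]
opening: 0.02
grip_force: 3.0
```

>>> step_arm --motion '[[[0, 0, 0], 0], [[0, 0, 0], 0], [[0, 0, 0], 0], [[0, 0, 0], 0], [[0, 0, 0], 0], [[0, 0, 0], 0], [[0, 0, 0], 0], [[0, 0, 0], 0]]' --hand 0

```text
time: 11.35
tool_pos: [0.5227, 0.1384, 0.0583]
tool_rot: [-3.142, -0.0, 1.71]
contact_force: [0.5, 0.6, -0.0]
opening: 0.0905
grip_force: 0.0
```

>>> step_arm --motion '[[[0, 0, -0.3], 0], [[0, 0, -0.8], 0], [[0, 0, -1.4], 0], [[0, 0, -2.0], 0], [[0, 0, -2.6], 0], [[0, 0, -2.6], 0], [[0, 0, -2.6], 0]]'

```text
time: 12.22
tool_pos: [0.5222, 0.1383, 0.2137]
tool_rot: [-3.141, -0.0, 1.71]
contact_force: [-0.2, -0.4, -0.6]
opening: 0.0917
grip_force: 0.0
```

```bash
python3 -c "
from h import *
from cell import robot
o=robot.observe();print(o['time'],o['tool_pos'],o['contact_force'],o['opening'])
c=robot.read_camera('scene');im=c['pixels'][:,:,::-1]
cv2.imwrite('pics/scene4.png',cv2.resize(im[100:220,210:360],None,fx=5,fy=5,interpolation=2))
"
```

```text
12.225 [0.52222361 0.13829081 0.21368824] [-0.19785284 -0.35616908 -0.5932973 ] 0.0917459403650239
```

View pics/scene4.png

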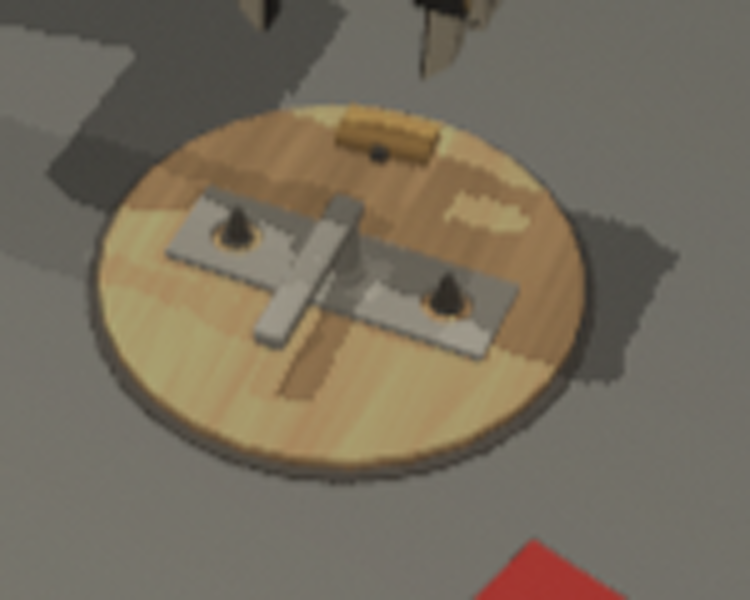

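The picture shows the plate flush on the wood with the pins through both holes, at (237,232) and (448,297). The lock is still in its place and the gripper is clear.

```bash
python3 -c "
from cell import robot
print(robot.hand_in())"
```

```text
the job is handed in; nothing more can be done
None
```

The long-plate handle lies flush on the turntable, lever up, with a pin through each hole; it is released with the gripper clear, the short handle and lock were not touched, and the job was handed in at about 12 s (no verdict was returned).

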